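# Clamp a stone doublet in the bonding press

### The job

Push the loaded sled fully home into the screw press, then wind the crank clockwise until the pad comes to bear on the stone and from that contact give it a further half turn, and leave it clamped so. Do not overtighten, which cracks the stone, and leave the other things on the bench where they are.

Things in the scene. Friction and masses are not known exactly. Their poses are not given: they have to be found in the camera images.
- crank (a joint): Angle of the press crank (rad); grows as it is wound clockwise seen from above, which lowers the pad 16 mm a turn (quick-lead screw). Starts anywhere from 0 to 1.8. A friction brake of about 0.30 N m (5.5 N at the handle while it turns) keeps the crank where it is left, also under load; when one pauses, the brake carries a part, so compare like with like. The crank stays at its height.
- crank_grip (a point): Point to grip on the crank's upright handle: a wooden sleeve of 24 mm diameter and 55 mm height that spins freely about its own upright axis, so the fingers need not turn with the crank. The point is on the sleeve's axis, 20 mm below its top and 39 mm above the crank arm; it circles the screw axis at 55 mm radius.
- crank_axis (a point): Point on the press's vertical screw axis, at the height of crank_grip (242 mm above the bench). Its x axis points level from the front of the press (where the sled comes out) to the back: the sled slides home along this +x.
- press: Green two-column bench screw press; origin on the screw axis at the bench, axes as crank_axis. Crosshead 60 mm in x by 180 mm in y, 150 to 180 mm high (nuts to 190), on 22 mm columns at y = +-68 mm; the crank arm turns above it, 194 to 203 mm high. Base 140 x 200 x 20 mm. Under the crosshead hangs a sprung pad, its face 36 x 50 mm.
- sled_grip (a point): The point to grip on the sled's upright wooden handle, a cylinder of 22 mm diameter and 50 mm height; the point is on its axis, 23 mm below its top and 35 mm above the sled's plate. The handle stands 145 mm in front of the stone's centre (towards -x of crank_axis), so it stops 145 mm in front of the screw axis.
- sled: Sled with a rimmed nest for the stone; origin under the nest's centre, x towards the back of the press. It starts 100 mm in front of the screw axis and is fully home, against its stop, with its origin on that axis; slides with 3 N of friction. The bed differs in height from press to press, so the gap from pad to stone is not known (4 to 21 mm, 0.3 to 1.3 turns): contact must be felt.
- stone: Stone doublet, pale stone on a dark backing, 60 x 46 x 20 mm, loose in the nest; origin at the centre of its underside. Within some 20 degrees of first touch the pad's preloaded springs bear on it with 53 N and the crank turns harder by 0.13 N m (2.3 N at the handle); then load and resistance grow by 64 N and 0.16 N m a turn. It cracks at 108 N.
- jar: Bystander: glass jar with a steel lid, 70 mm diameter, 85 mm high; origin at the centre of its underside. Leave it alone.
- dop_pot: Bystander: brass pot, 60 mm diameter, 55 mm high; origin at the centre of its underside. Leave it alone.
- rough: Bystander: grey rough stone 55 x 40 x 30 mm; origin at the centre of its underside. Leave it alone.
- driver: Bystander: screwdriver lying on the bench. Leave it alone.
There are look-alikes about, which are no part of the job. What is meant by the stone is not pink, and is the smaller of those in its own colour.

How it is judged:
By the outcome, as a careful person would: the job done as asked, in the order asked, and still so for the second after the job is handed in, with the robot touching nothing.
It also fails if it takes over 72 s, if anything falls off the work surface, if the arm or the gripper's body presses on something with over 40 N, if the wrist force passes 120 N, or if a joint passes its speed limit or range.

### The arm

A 6-joint arm with a two-finger parallel gripper is mounted at the origin on the work surface. World frame = base frame: x ahead of the robot, y to its left, z up, the work surface at z = 0. Lengths are in mm, angles in degrees, forces in N, time in s.
With the tool pointing down it reaches from about 425 to 950 mm from the base axis. Payload 14.7 kg.
Tool frame: the origin (TCP) lies between the finger pads; the fingertips stand 17 mm ahead of it and the grasp point (between the pads) lies 2 mm behind it; z points along the fingers, y is the direction in which the jaws open and shut (so a half turn about z gives the same grasp; the last joint's range is limited). The gripper opens to 85 mm and grips with 20 to 120 N. Pads are 22 mm wide; open, the fingers measure 114 mm over their backs; the gripper's body (76 mm by 85 mm) begins 54 mm behind the grasp point. The pads swing forward as they close: fully open they stand 13 mm farther back than shut.
Start: joints at [74.622, 27.513, 91.461, -0, 61.026, -2.67], TCP at [142.966, 634.077, 248.297] pointing down, gripper open.
Joint ranges: [-157.49, 157.49], [-46.99, 117.5], [13.45, 153.17], [-89.5, 269.5], [5.16, 153.95], [-167.48, 167.48]. Speed limits (degrees/s): [108.29, 108.29, 136.94, 172.46, 172.46, 172.46].

### API

Orientations are given as [roll, pitch, yaw] about the fixed x, y, z axes, in that order (R = Rz(yaw) Ry(pitch) Rx(roll)).
In Python, from workcell import ctrl gives the robot as it stands.
- The arm moves only by the tool servo_tool, never from a script. Its argument "steps" is a list of rows, each a list of 3 entries, a list of its own where there are three numbers: the closure, from 0 (fully open) to 1 (shut), then the shift along the tool's x, y, z in units of 30 mm (1.0 is 30 mm), then the turn about the tool's z in units of 6 degrees (1.0 is 6 degrees). In form: [[jaw, [tx, ty, tz], turn], ...]. A call has 1 to 12 rows; each row is the pose to reach, as a shift and turn from the pose commanded when the call began, along the tool's axes at that moment; what a row does not reach only later rows make up. A row lasts 1/8 s, in which the tool goes at most 62.5 mm and 10.7 degrees, less where a joint would pass 70% of its speed; a pose out of reach is approached as far as the arm can. A call with a gripper value outside its range is refused whole. The fingers move at their own pace and stop on an object; "newtons" is the grip in N (left out, the last holds). Time passes only in rows, so rows that repeat a pose let the fingers close. It gives the time, the measured TCP pose, the force and the opening at its end, in the units of the state.
- ctrl.read_state(): the state, without advancing time (a new reading comes with each control period).
- ctrl.grab_frame(name): name is "side" or "top"; returns a dict with "pixels" (420x560x3 uint8, blue, green, red), "range_z" (420x560 float32, mm along the optical axis (not along the pixel's ray), 0 where there is no reading), "fx", "fy", "cx", "cy" (pixels), "D" ([k1, k2, p1, p2, k3] as OpenCV has them; the pictures are not rectified), "R" (3x3) and "t" (3): a world point X has camera coordinates R X + t. Camera axes: x right, y down, z forward; pixel columns grow to the right and rows downward; lengths in mm; the calibration is good to about 2 mm. A picture is of the moment at which its call begins.
- ctrl.finish_job(): hands the job in, once; it reports no verdict.
The state is a dict: "time": time; "q": joint angles; "qvel": joint speeds; "tau": joint torques, N m; "position": TCP position; "tool_rot": TCP orientation; "force": force on the tool from outside, world axes, zero at the start; "moment": the same for the moment, N m; "finger_gap": opening from 0.0 (shut) to 1.0 (fully open).
Only numpy, scipy, OpenCV 4.12 (cv2) and the standard library are available. Lean on these libraries where they do the work, as an engineer would, in place of code of your own. Each camera call takes 0.05 s, during which the arm holds its last target.

## Working session

There is one attempt and no reset: what is moved stays moved. The work goes in short steps, Python scripts to look and compute and a tool call to move; the robot and the scene stay as the last step left them, time stands still between calls to the robot, and variables do not carry over. Pictures are saved under pics/ and viewed, and the job is handed in when it is done.

Besides the shell and the picture viewer there is one more tool, called after ">>>" as name([rows], argument=value, ...), one row to a line, values as JSON. servo_tool: Moves the arm, as the interface text tells. Its arguments: {"type":"object","properties":{"steps":{"type":"array"},"newtons":{"type":"number"}},"required":["steps"]}

```bash
mkdir -p pics; ls
python3 - <<'E'
from workcell import ctrl
import cv2,numpy as np,pickle
print(ctrl.read_state())
for n in("side","top"):
    f=ctrl.grab_frame(n); cv2.imwrite(f"pics/{n}0.png",f["pixels"]); pickle.dump(f,open(f"{n}0.pkl","wb"))
    print(n,f["fx"],f["fy"],f["cx"],f["cy"],f["D"],f["R"],f["t"])
E
```

```text
pics
{'time': 0.0, 'q': array([ 7.46216720e+01,  2.75494899e+01,  9.14953653e+01,  2.84662242e-04,
        6.10262368e+01, -2.66977074e+00]), 'qvel': array([ 0.02380457, -0.00591239, -0.10423077,  0.03040389,  0.06631871,
       -0.04242305]), 'tau': array([-4.86313002e-05, -9.50629449e+01, -4.30191529e+01,  7.68204291e-05,
        1.20616957e-02, -3.39005589e-05]), 'position': array([142.86182159, 633.68679064, 247.66601298]), 'tool_rot': array([-1.79928997e+02, -3.56001897e-03,  1.67291302e+02]), 'force': array([0.13016199, 0.08202294, 0.37742358]), 'moment': array([-0.001776  , -0.03943948, -0.0182623 ]), 'finger_gap': 1.0024047354025758}
side 520.3739271268848 520.3739271268848 273.4880246449798 203.30189604720167 [0.02340699 0.         0.         0.         0.        ] [[ 0.9763324  -0.21609353 -0.00886712]
 [-0.12874293 -0.54775202 -0.82667586]
 [ 0.17378232  0.80825201 -0.56260856]] [-516.35791962  194.36564543 1281.48381329]
top 386.06201385173995 386.06201385173995 277.37795230378043 212.04080257104627 [-0.10450059  0.          0.          0.          0.        ] [[ 0.01381983 -0.9997203  -0.0191918 ]
 [-0.99336614 -0.01153556 -0.11441435]
 [ 0.11416096  0.02064567 -0.99324772]] [  1.76258385 551.05919267 903.09281687]
```

View pics/side0.png

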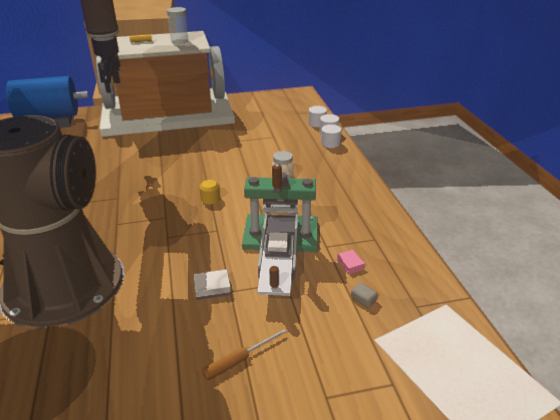

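View pics/top0.png

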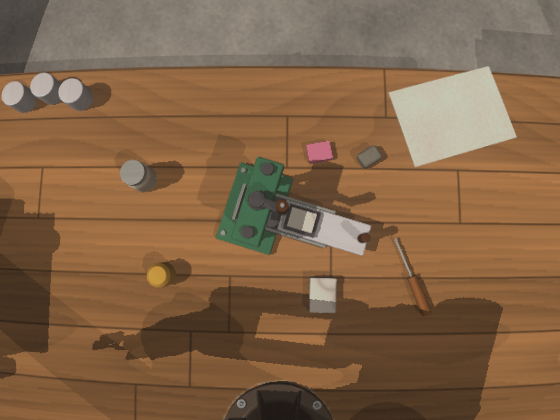

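```bash
cat > h.py <<'E'
import pickle,cv2,numpy as np
def load(n): return pickle.load(open(n+".pkl","rb"))
def grab(n,tag):
    from workcell import ctrl
    f=ctrl.grab_frame(n); pickle.dump(f,open(tag+".pkl","wb")); cv2.imwrite(f"pics/{tag}.png",f["pixels"]); return f
def K(f): return np.array([[f["fx"],0,f["cx"]],[0,f["fy"],f["cy"]],[0,0,1.]])
def ray(f,u,v):
    p=cv2.undistortPoints(np.array([[[u,v]]],float),K(f),np.array(f["D"]))[0,0]
    return np.array([p[0],p[1],1.])
def px(f,u,v):  # by depth
    z=f["range_z"][int(round(v)),int(round(u))]
    return np.array(f["R"]).T@(ray(f,u,v)*z-np.array(f["t"]))
def atz(f,u,v,z):
    R=np.array(f["R"]);t=np.array(f["t"]);d=R.T@ray(f,u,v);c=-R.T@t
    return c+d*(z-c[2])/d[2]
def proj(f,X):
    R=np.array(f["R"]);t=np.array(f["t"])
    return cv2.projectPoints(np.array(X,float).reshape(-1,1,3),cv2.Rodrigues(R)[0],t,K(f),np.array(f["D"]))[0][:,0]
def crop(f,name,u0,v0,u1,v1,s):
    cv2.imwrite(f"pics/{name}.png",cv2.resize(f["pixels"][v0:v1,u0:u1],None,fx=s,fy=s,interpolation=cv2.INTER_CUBIC))
E
python3 - <<'E'
from h import *
t=load("top0");s=load("side0")
crop(t,"topc",205,140,385,265,4.4); crop(s,"sidec",230,145,330,300,3.8)
E
```

```text
(no output)
```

View pics/topc.png

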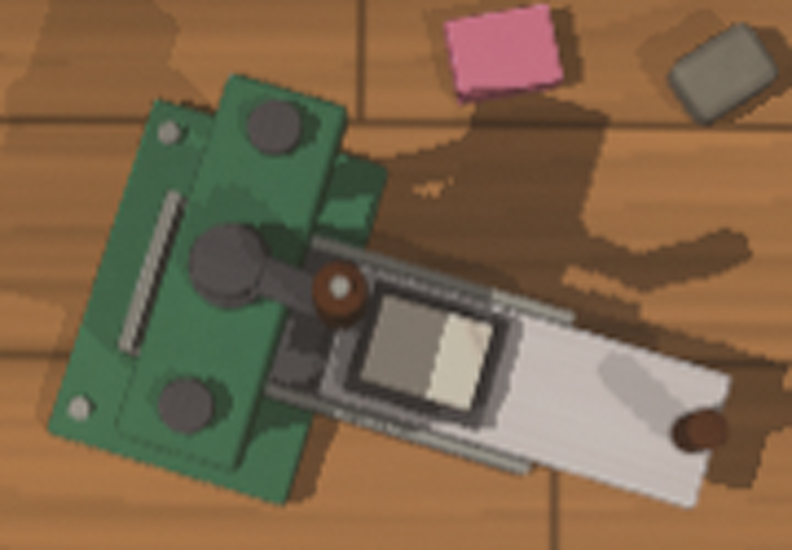

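View pics/sidec.png

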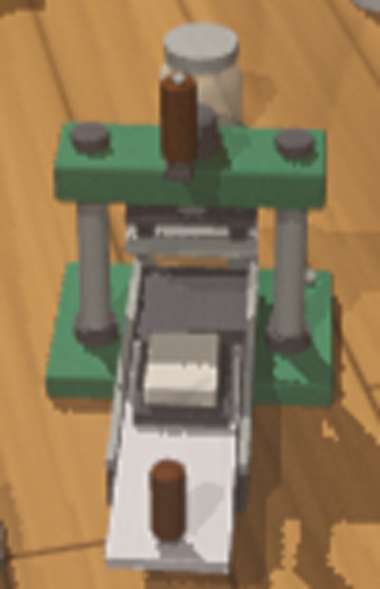

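Run:
```python
from h import *
t=load("top0");s=load("side0")
a=atz(t,267.3,168.9,190);b=atz(t,247.3,231.8,190)
print("nuts",a,b,px(t,267.3,168.9),px(t,247.3,231.8),np.linalg.norm(a-b))
m=(a+b)/2;print("mid",m)
print("hub",px(t,257,199.8),atz(t,257,199.8,205))
h=atz(t,282.2,205,262);print("handle",h,px(t,282.2,205))
d=a-b;y=d/np.linalg.norm(d)
print("ang of b->a",np.degrees(np.arctan2(d[1],d[0])))
print("sledhandle top depth",px(t,366.3,236.8))
# side view
for n,u,v in(("nutL",230+90/3.8,145+133/3.8),("nutR",230+294/3.8,145+140/3.8)):
    print(n,atz(s,u,v,188),px(s,u,v))
print("crank top side",px(s,230+178/3.8,145+84/3.8),atz(s,230+178/3.8,145+78/3.8,262))
print("sled handle side top",px(s,230+168/3.8,145+475/3.8), px(s,230+168/3.8,145+466/3.8))
print("sled plate",px(s,230+205/3.8,145+530/3.8),px(t,205+560/4.4,140+400/4.4), "stone",px(t,205+410/4.4,140+340/4.4),px(t,205+465/4.4,140+360/4.4))
```

```text
nuts [621.06174774  27.24901404 190.        ] [492.29094519  65.13257236 190.        ] [620.55150767  27.13998408 192.22266896] [492.19856966  64.98699743 191.48170761] 134.22773029499103
mid [556.67634646  46.1907932  190.        ]
hub [555.11579342  45.90959501 204.09968999] [554.98379826  45.84238458 205.        ]
handle [537.54434985  -4.63350294 262.        ] [537.24624378  -4.652338   264.23133495]
ang of b->a -16.393550605846393
sledhandle top depth [ 489.20424363 -189.11455023  112.46675008]
nutL [493.2641764   62.41210446 188.        ] [493.28673193  62.5453212  187.91679805]
nutR [622.47481398  22.84199399 188.        ] [621.76946176  20.46773696 189.53803008]
crank top side [537.60419373  -7.67210636 259.35413345] [538.23997478  -4.9327182  262.        ]
sled handle side top [ 488.68205417 -193.45326265  109.1704348 ] [ 489.87192544 -188.18685575  111.3266736 ]
sled plate [ 513.19523543 -183.85950118   52.08418469] [ 505.137727   -120.94390181   56.60890059] stone [534.23120171 -40.14341658  77.03695405] [524.19073441 -68.97834293  75.86212141]
```

```bash
cat >> h.py <<'E'
from scipy.spatial.transform import Rotation as Ro
def plan(targets,p=None,rot=None,yaw0=None):
    from workcell import ctrl
    st=ctrl.read_state()
    p=st["position"] if p is None else np.array(p); 
    y=st["tool_rot"][2] if yaw0 is None else yaw0
    R=Ro.from_euler("xyz",[180,0,y],degrees=True).as_matrix()
    for T in targets:
        d=R.T@(np.array(T[:3])-p)/30
        tn="" if len(T)<4 else round((y-T[3])/6,3)
        print(np.round(d,3),tn)
E
python3 - <<'E'
from h import *
plan([(250,560,330,163.8),(400,430,330,163.8),(550,60,330,163.8),(489,-189,330,163.8),(489,-189,160,163.8),(489,-189,87,163.8)],p=[142.966, 634.077, 248.297])
E
```

```text
[-4.024 -1.624 -2.723] 0.582
[-9.854 -4.751 -2.723] 0.582
[-17.445 -15.683  -2.723] 0.582
[-17.287 -24.227  -2.723] 0.582
[-17.287 -24.227   2.943] 0.582
[-17.287 -24.227   5.377] 0.582
```

>>> servo_tool([
  [0,[-1,-0.4,-2],0.58],
  [0,[-4,-1.6,-2.7],0.58],
  [0,[-4,-1.6,-2.7],0.58],
  [0,[-9.85,-4.75,-2.7],0.58],
  [0,[-9.85,-4.75,-2.7],0.58],
  [0,[-9.85,-4.75,-2.7],0.58],
  [0,[-17.4,-15.7,-2.7],0.58],
  [0,[-17.4,-15.7,-2.7],0.58],
  [0,[-17.4,-15.7,-2.7],0.58],
  [0,[-17.4,-15.7,-2.7],0.58],
  [0,[-17.4,-15.7,-2.7],0.58],
  [0,[-17.4,-15.7,-2.7],0.58],
], newtons=30)

```text
time: 1.6
position: [535.6, 89.7, 329.2]
tool_rot: [180.0, -0.0, 163.8]
force: [1.1, 0.5, 0.3]
finger_gap: 1.001
```

Run:
```python
from h import *
plan([(489,-189,330,163.8),(489,-189,180,163.8),(489,-189,87,163.8)])
```

```text
[-1.098 -9.355 -0.026] 0.002
[-1.098 -9.355  4.974] 0.002
[-1.098 -9.355  8.074] 0.002
```

>>> servo_tool([
  [0,[-1.1,-9.35,0],0],
  [0,[-1.1,-9.35,0],0],
  [0,[-1.1,-9.35,0],0],
  [0,[-1.1,-9.35,0],0],
  [0,[-1.1,-9.35,0],0],
  [0,[-1.1,-9.35,2],0],
  [0,[-1.1,-9.35,4],0],
  [0,[-1.1,-9.35,5],0],
  [0,[-1.1,-9.35,5],0],
])

```text
time: 2.72
position: [487.3, -186.3, 177.4]
tool_rot: [180.0, -0.3, 163.8]
force: [0.9, 0.3, 0.2]
finger_gap: 1.0
```

Run:
```python
from h import *
plan([(489,-189,180,163.8),(489,-189,87,163.8)])
f=grab("side","s1"); crop(f,"s1c",200,130,360,330,3)
f=grab("top","t1"); crop(f,"t1c",205,140,425,300,3.6)
```

```text
[-0.08  -0.071 -0.087] 0.001
[-0.08  -0.071  3.013] 0.001
```

View pics/s1c.png

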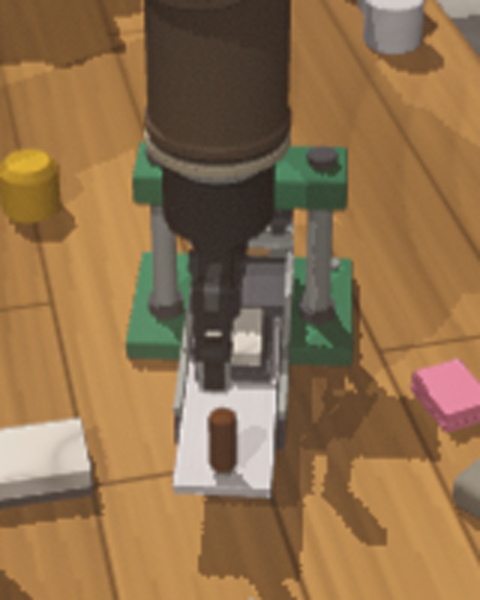

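View pics/t1c.png

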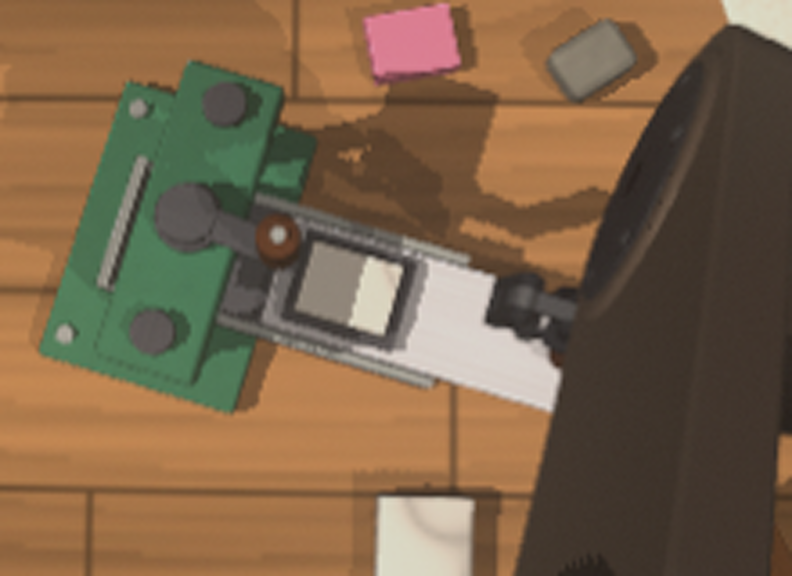

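>>> servo_tool([
  [0,[0,0,1],0],
  [0,[0,0,2],0],
  [0,[0,0,3],0],
  [0,[0,0,3],0],
  [0,[0,0,3],0],
])

```text
time: 3.45
position: [489.8, -187.3, 91.0]
tool_rot: [-180.0, 0.1, 163.8]
force: [-0.1, 0.1, 0.8]
finger_gap: 1.001
```

Run:
```python
from h import *
plan([(489,-189,87,163.8)])
f=grab("side","s2"); crop(f,"s2c",200,130,360,330,3)
```

```text
[ 0.011 -0.061  0.135] 0.002
```

View pics/s2c.png

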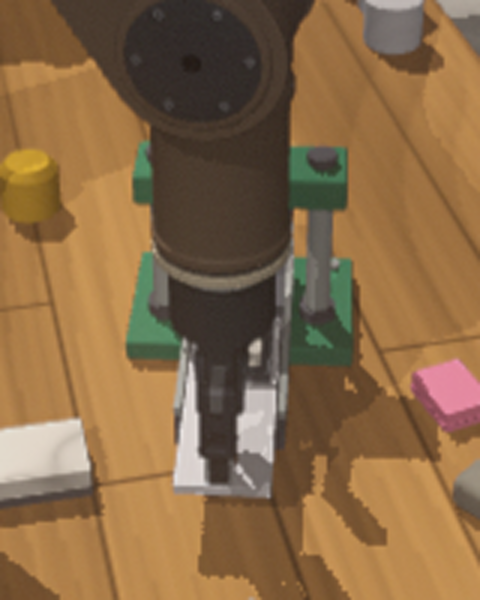

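>>> servo_tool([
  [0.5,[0,-0.05,0.1],0],
  [1,[0,-0.05,0.1],0],
  [1,[0,-0.05,0.1],0],
  [1,[0,-0.05,0.1],0],
  [1,[0,-0.05,0.1],0],
  [1,[0,-0.05,0.1],0],
  [1,[0,-0.05,0.1],0],
], newtons=40)

```text
time: 4.38
position: [488.6, -187.5, 86.6]
tool_rot: [180.0, 0.0, 163.8]
force: [3.4, 12.4, 8.3]
finger_gap: 0.249
```

Run:
```python
from h import *
d=np.array([.279,.960])
from workcell import ctrl
p=ctrl.read_state()["position"]
for k in(90,100): plan([(p[0]+k*d[0],p[1]+k*d[1],p[2])])
```

```text
[0.    2.999 0.   ] 
[0.    3.332 0.   ]
```

>>> servo_tool([
  [1,[0,0.3,0],0],
  [1,[0,0.7,0],0],
  [1,[0,1.1,0],0],
  [1,[0,1.5,0],0],
  [1,[0,1.9,0],0],
  [1,[0,2.3,0],0],
  [1,[0,2.6,0],0],
  [1,[0,2.8,0],0],
  [1,[0,2.9,0],0],
  [1,[0,3,0],0],
])

```text
time: 5.62
position: [513.7, -102.0, 86.6]
tool_rot: [-180.0, 0.0, 163.8]
force: [-1.5, -2.3, 6.8]
finger_gap: 0.246
```

>>> servo_tool([
  [1,[0,0.1,0],0],
  [1,[0,0.2,0],0],
  [1,[0,0.25,0],0],
])

```text
time: 6.0
position: [515.8, -94.8, 86.6]
tool_rot: [-180.0, 0.0, 163.8]
force: [-1.1, -2.8, 6.9]
finger_gap: 0.244
```

>>> servo_tool([
  [1,[0,0.05,0],0],
  [1,[0,0.1,0],0],
])

```text
time: 6.25
position: [516.6, -92.0, 86.6]
tool_rot: [-180.0, 0.0, 163.8]
force: [-1.2, -3.0, 7.0]
finger_gap: 0.25
```

>>> servo_tool([
  [1,[0,0.05,0],0],
  [1,[0,0.1,0],0],
])

```text
time: 6.5
position: [516.9, -91.0, 86.7]
tool_rot: [-179.9, 0.0, 163.9]
force: [-12.1, -45.6, 8.5]
finger_gap: 0.249
```

>>> servo_tool([
  [1,[0,0.05,0],0],
  [1,[0,0.1,0],0],
])

```text
time: 6.75
position: [516.9, -90.7, 86.7]
tool_rot: [-179.7, 0.0, 163.9]
force: [-22.8, -82.0, 10.3]
finger_gap: 0.244
```

>>> servo_tool([
  [1,[0,-0.1,0],0],
  [1,[0,-0.16,0],0],
  [1,[0,-0.16,0],0],
])

```text
time: 7.12
position: [516.8, -91.3, 86.6]
tool_rot: [-180.0, 0.0, 163.8]
force: [-3.2, -8.5, 7.4]
finger_gap: 0.247
```

Open and rise.

>>> servo_tool([
  [0.6,[0,0,0],0],
  [0.3,[0,0,0],0],
  [0,[0,0,0],0],
  [0,[0,0,0],0],
  [0,[0,0,-1],0],
  [0,[0,0,-3],0],
  [0,[0,0,-5],0],
  [0,[0,0,-7],0],
  [0,[0,0,-8.4],0],
  [0,[0,-2,-8.4],0],
  [0,[-3,-4,-8.4],0],
  [0,[-3,-4,-8.4],0],
])

```text
time: 8.62
position: [570.5, -233.0, 338.6]
tool_rot: [-180.0, 0.1, 163.8]
force: [1.2, 0.5, 0.4]
finger_gap: 0.995
```

Run:
```python
from h import *
from workcell import ctrl
print(ctrl.read_state()["q"])
f=grab("top","t3"); crop(f,"t3c",205,140,385,265,4.4)
f=grab("side","s3"); crop(f,"s3c",230,145,330,300,3.8)
```

```text
[-2.50325154e+01  2.04386745e+01  8.96811511e+01 -2.14533572e-03
  6.98230872e+01 -9.87921035e+01]
```

View pics/t3c.png

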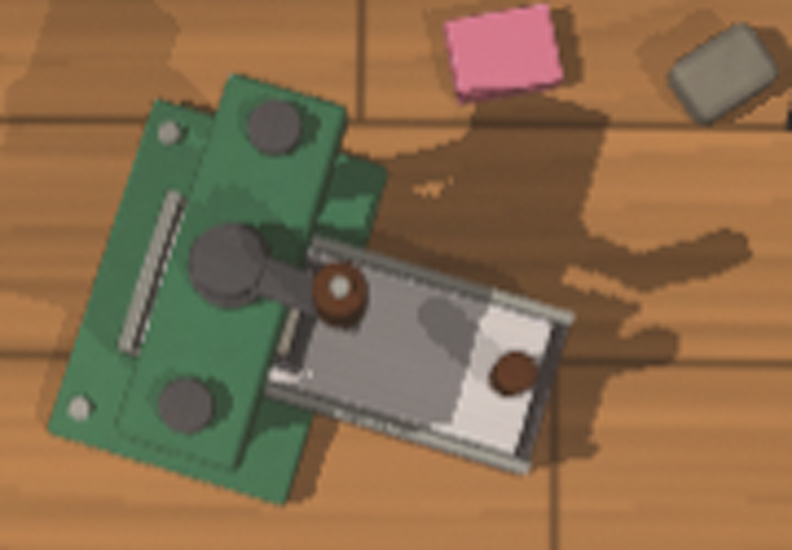

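View pics/s3c.png

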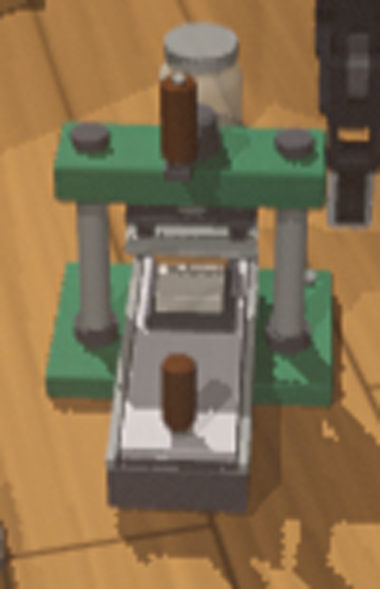

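Run:
```python
from h import *
f=load("t3");s=load("s3")
print(px(f,322.,224.5),atz(f,322.0,224.5,112), atz(s,230+179/3.8,145+360/3.8,112))
plan([(538,-4.5,335,163.8),(538,-4.5,240,163.8)])
# axis from nuts & hub & crank
```

```text
[515.34711527 -91.61490579 111.26165707] [515.28529861 -91.54437067 112.        ] [517.97205541 -93.51203718 112.        ]
[3.225 7.036 0.085] -0.017
[3.225 7.036 3.252] -0.017
```

>>> servo_tool([
  [0,[1,2,0],0],
  [0,[2,4,0],0],
  [0,[2.8,5.8,0],0],
  [0,[3.22,7.03,0.1],0],
  [0,[3.22,7.03,0.1],0],
  [0,[3.22,7.03,1],0],
  [0,[3.22,7.03,2],0],
  [0,[3.22,7.03,2.8],0],
  [0,[3.22,7.03,3.25],0],
  [0,[3.22,7.03,3.25],0],
  [0,[3.22,7.03,3.25],0],
])

```text
time: 10.1
position: [536.2, -1.7, 241.6]
tool_rot: [180.0, 0.1, 163.8]
force: [0.7, 0.3, 1.1]
finger_gap: 0.998
```

Run:
```python
from h import *
plan([(538,-4.5,240,163.8)])
f=grab("side","s4"); crop(f,"s4c",200,90,360,290,3)
f=grab("top","t4"); crop(f,"t4c",205,140,385,265,4.4)
```

```text
[-0.085 -0.073  0.054] 0.0
```

View pics/s4c.png

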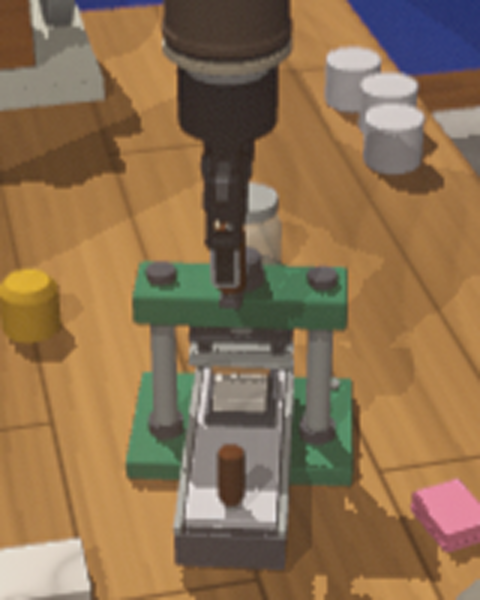

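View pics/t4c.png

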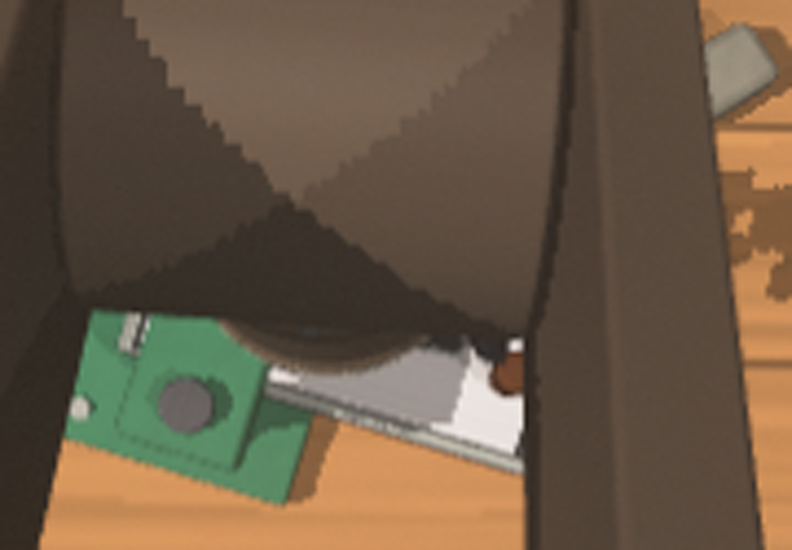

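>>> servo_tool([
  [0.5,[-0.04,-0.04,0.05],0],
  [1,[-0.04,-0.04,0.05],0],
  [1,[-0.04,-0.04,0.05],0],
  [1,[-0.04,-0.04,0.05],0],
  [1,[-0.04,-0.04,0.05],0],
  [1,[-0.04,-0.04,0.05],0],
  [1,[-0.04,-0.04,0.05],0],
], newtons=40)

```text
time: 11.08
position: [536.5, -3.1, 239.5]
tool_rot: [-180.0, 0.0, 163.8]
force: [-2.1, -1.6, 6.2]
finger_gap: 0.27
```

Run:
```python
from h import *
from workcell import ctrl
for i in range(3): s=ctrl.read_state();print(s["position"],s["force"],s["moment"],s["tool_rot"])
```

```text
[536.524739    -3.10481258 239.45401786] [-2.07980185 -1.62373472  6.1571216 ] [-0.39687228  0.31971415 -0.01951748] [-1.79992228e+02  8.67055867e-03  1.63815452e+02]
[536.524739    -3.10481258 239.45401786] [-2.07980185 -1.62373472  6.1571216 ] [-0.39687228  0.31971415 -0.01951748] [-1.79992228e+02  8.67055867e-03  1.63815452e+02]
[536.524739    -3.10481258 239.45401786] [-2.07980185 -1.62373472  6.1571216 ] [-0.39687228  0.31971415 -0.01951748] [-1.79992228e+02  8.67055867e-03  1.63815452e+02]
```

```bash
cat > cr.py <<'E'
import sys,json,os
from h import *
from workcell import ctrl
C=np.array([557.5,47.5]);Y=163.8
R=Ro.from_euler("xyz",[180,0,Y],degrees=True).as_matrix()[:2,:2]
def log():
    s=ctrl.read_state();p=s["position"][:2]-C;F=s["force"][:2]
    a=np.degrees(np.arctan2(p[1],p[0]))
    r=np.linalg.norm(p);T=(p[0]*F[1]-p[1]*F[0])/1000
    print("t",round(s["time"],2),"ang",round(a,2),"r",round(r,2),"T Nm",round(T,3),"Ftan",round(T*1000/r,2),"Frad",round(p@F/r,2),"F",np.round(s["force"],1),"M",np.round(s["moment"],2))
def rows(cmd,th0,step,n,a0,r=55.):
    for k in range(1,n+1):
        th=np.radians(a0-th0-step*k)
        d=R.T@(C+r*np.array([np.cos(th),np.sin(th)])-cmd)/30
        print("[1,[%.2f,%.2f,0],0],"%tuple(d),end="")
    print()
    return np.round(d,2)
log()
E
python3 - <<'E'
from cr import *
a0=-112.5; cmd=np.array([536.5,-3.1])
for i in range(24):
    print(i,end=" "); d=rows(cmd,30*i,5,6,a0); cmd=cmd+R@d*30
E
```

```text
t 11.07 ang -112.51 r 54.78 T Nm -0.071 Ftan -1.3 Frad 2.3 F [-2.1 -1.6  6.2] M [-0.4   0.32 -0.02]
0 [1,[0.16,0.02,0],0],[1,[0.31,0.06,0],0],[1,[0.46,0.11,0],0],[1,[0.61,0.17,0],0],[1,[0.75,0.25,0],0],[1,[0.88,0.34,0],0],
1 [1,[0.13,0.10,0],0],[1,[0.24,0.21,0],0],[1,[0.35,0.33,0],0],[1,[0.44,0.46,0],0],[1,[0.53,0.59,0],0],[1,[0.60,0.74,0],0],
2 [1,[0.05,0.15,0],0],[1,[0.10,0.30,0],0],[1,[0.13,0.46,0],0],[1,[0.15,0.62,0],0],[1,[0.15,0.78,0],0],[1,[0.14,0.94,0],0],
3 [1,[-0.02,0.15,0],0],[1,[-0.06,0.31,0],0],[1,[-0.11,0.46,0],0],[1,[-0.18,0.61,0],0],[1,[-0.26,0.75,0],0],[1,[-0.34,0.88,0],0],
4 [1,[-0.10,0.12,0],0],[1,[-0.22,0.24,0],0],[1,[-0.34,0.35,0],0],[1,[-0.46,0.44,0],0],[1,[-0.60,0.52,0],0],[1,[-0.74,0.59,0],0],
5 [1,[-0.15,0.06,0],0],[1,[-0.31,0.11,0],0],[1,[-0.46,0.14,0],0],[1,[-0.62,0.15,0],0],[1,[-0.78,0.16,0],0],[1,[-0.94,0.15,0],0],
6 [1,[-0.16,-0.03,0],0],[1,[-0.32,-0.07,0],0],[1,[-0.47,-0.12,0],0],[1,[-0.61,-0.18,0],0],[1,[-0.75,-0.26,0],0],[1,[-0.89,-0.35,0],0],
7 [1,[-0.12,-0.10,0],0],[1,[-0.24,-0.21,0],0],[1,[-0.34,-0.33,0],0],[1,[-0.44,-0.46,0],0],[1,[-0.52,-0.59,0],
[... 1409 characters left out ...]
.75,-0.26,0],0],[1,[-0.89,-0.35,0],0],
19 [1,[-0.12,-0.10,0],0],[1,[-0.24,-0.21,0],0],[1,[-0.34,-0.33,0],0],[1,[-0.44,-0.46,0],0],[1,[-0.52,-0.59,0],0],[1,[-0.59,-0.74,0],0],
20 [1,[-0.06,-0.15,0],0],[1,[-0.10,-0.30,0],0],[1,[-0.13,-0.46,0],0],[1,[-0.15,-0.62,0],0],[1,[-0.15,-0.78,0],0],[1,[-0.14,-0.94,0],0],
21 [1,[0.02,-0.15,0],0],[1,[0.06,-0.31,0],0],[1,[0.11,-0.46,0],0],[1,[0.17,-0.61,0],0],[1,[0.25,-0.75,0],0],[1,[0.34,-0.88,0],0],
22 [1,[0.10,-0.13,0],0],[1,[0.21,-0.24,0],0],[1,[0.33,-0.35,0],0],[1,[0.46,-0.44,0],0],[1,[0.60,-0.52,0],0],[1,[0.74,-0.59,0],0],
23 [1,[0.15,-0.06,0],0],[1,[0.30,-0.11,0],0],[1,[0.46,-0.14,0],0],[1,[0.62,-0.15,0],0],[1,[0.78,-0.16,0],0],[1,[0.94,-0.15,0],0],
```

>>> servo_tool([
  [1,[0.16,0.02,0],0],
  [1,[0.31,0.06,0],0],
  [1,[0.46,0.11,0],0],
  [1,[0.61,0.17,0],0],
  [1,[0.75,0.25,0],0],
  [1,[0.88,0.34,0],0],
])

```text
time: 11.82
position: [513.9, 13.6, 239.4]
tool_rot: [-179.9, 0.0, 163.8]
force: [-2.5, -8.9, 6.1]
finger_gap: 0.272
```

```bash
python3 cr.py
```

```text
t 11.82 ang -142.11 r 55.25 T Nm 0.302 Ftan 5.47 Frad 7.39 F [-2.5 -8.9  6.1] M [-1.43  0.32 -0.05]
```

>>> servo_tool([
  [1,[0.13,0.1,0],0],
  [1,[0.24,0.21,0],0],
  [1,[0.35,0.33,0],0],
  [1,[0.44,0.46,0],0],
  [1,[0.53,0.59,0],0],
  [1,[0.6,0.74,0],0],
])

```text
time: 12.58
position: [502.3, 40.2, 239.4]
tool_rot: [-179.9, -0.0, 163.8]
force: [-5.7, -6.4, 9.5]
finger_gap: 0.27
```

>>> servo_tool([
  [1,[0.05,0.15,0],0],
  [1,[0.1,0.3,0],0],
  [1,[0.13,0.46,0],0],
  [1,[0.15,0.62,0],0],
  [1,[0.15,0.78,0],0],
  [1,[0.14,0.94,0],0],
])

```text
time: 13.32
position: [505.8, 68.8, 239.4]
tool_rot: [-180.0, -0.1, 163.8]
force: [-7.5, -2.8, 11.0]
finger_gap: 0.269
```

```bash
python3 cr.py
```

```text
t 13.32 ang 157.61 r 55.94 T Nm 0.303 Ftan 5.42 Frad 5.86 F [-7.5 -2.8 11. ] M [-0.44  1.12 -0.03]
```

>>> servo_tool([
  [1,[-0.02,0.15,0],0],
  [1,[-0.06,0.31,0],0],
  [1,[-0.11,0.46,0],0],
  [1,[-0.18,0.61,0],0],
  [1,[-0.26,0.75,0],0],
  [1,[-0.34,0.88,0],0],
])

```text
time: 14.08
position: [523.1, 91.6, 239.4]
tool_rot: [-180.0, -0.1, 163.8]
force: [-7.0, -0.4, 9.7]
finger_gap: 0.271
```

```bash
python3 cr.py
```

```text
t 14.07 ang 127.94 r 55.92 T Nm 0.323 Ftan 5.77 Frad 4.03 F [-7.  -0.4  9.7] M [-0.06  1.   -0.07]
```

>>> servo_tool([
  [1,[-0.1,0.12,0],0],
  [1,[-0.22,0.24,0],0],
  [1,[-0.34,0.35,0],0],
  [1,[-0.46,0.44,0],0],
  [1,[-0.6,0.52,0],0],
  [1,[-0.74,0.59,0],0],
])

```text
time: 14.82
position: [549.7, 102.6, 239.4]
tool_rot: [180.0, -0.1, 163.8]
force: [-6.2, 0.7, 8.3]
finger_gap: 0.272
```

```bash
python3 cr.py
```

```text
t 14.82 ang 98.08 r 55.62 T Nm 0.336 Ftan 6.04 Frad 1.55 F [-6.2  0.7  8.3] M [0.22 0.85 0.01]
```

>>> servo_tool([
  [1,[-0.15,0.06,0],0],
  [1,[-0.31,0.11,0],0],
  [1,[-0.46,0.14,0],0],
  [1,[-0.62,0.15,0],0],
  [1,[-0.78,0.16,0],0],
  [1,[-0.94,0.15,0],0],
])

```text
time: 15.58
position: [578.1, 98.7, 239.4]
tool_rot: [-180.0, -0.1, 163.8]
force: [-5.5, -1.0, 8.1]
finger_gap: 0.275
```

```bash
python3 cr.py
```

```text
t 15.57 ang 68.13 r 55.21 T Nm 0.258 Ftan 4.67 Frad -3.0 F [-5.5 -1.   8.1] M [-0.    0.93  0.  ]
```

>>> servo_tool([
  [1,[-0.16,-0.03,0],0],
  [1,[-0.32,-0.07,0],0],
  [1,[-0.47,-0.12,0],0],
  [1,[-0.61,-0.18,0],0],
  [1,[-0.75,-0.26,0],0],
  [1,[-0.89,-0.35,0],0],
])

```text
time: 16.32
position: [600.6, 81.3, 239.4]
tool_rot: [180.0, -0.1, 163.8]
force: [-7.6, 1.2, 9.6]
finger_gap: 0.264
```

```bash
python3 cr.py
```

```text
t 16.32 ang 38.1 r 54.71 T Nm 0.308 Ftan 5.63 Frad -5.28 F [-7.6  1.2  9.6] M [ 0.16  1.15 -0.04]
```

>>> servo_tool([
  [1,[-0.12,-0.1,0],0],
  [1,[-0.24,-0.21,0],0],
  [1,[-0.34,-0.33,0],0],
  [1,[-0.44,-0.46,0],0],
  [1,[-0.52,-0.59,0],0],
  [1,[-0.59,-0.74,0],0],
])

```text
time: 17.08
position: [611.2, 55.3, 239.4]
tool_rot: [180.0, -0.1, 163.8]
force: [-7.2, 4.4, 8.9]
finger_gap: 0.268
```

```bash
python3 cr.py
```

```text
t 17.07 ang 8.24 r 54.29 T Nm 0.292 Ftan 5.38 Frad -6.46 F [-7.2  4.4  8.9] M [ 0.8   1.08 -0.01]
```

>>> servo_tool([
  [1,[-0.06,-0.15,0],0],
  [1,[-0.1,-0.3,0],0],
  [1,[-0.13,-0.46,0],0],
  [1,[-0.15,-0.62,0],0],
  [1,[-0.15,-0.78,0],0],
  [1,[-0.14,-0.94,0],0],
])

```text
time: 17.82
position: [607.7, 27.4, 239.4]
tool_rot: [179.9, -0.1, 163.8]
force: [-5.1, 8.2, 7.0]
finger_gap: 0.272
```

```bash
python3 cr.py
```

```text
t 17.82 ang -21.82 r 54.11 T Nm 0.311 Ftan 5.75 Frad -7.76 F [-5.1  8.2  7. ] M [1.2  0.77 0.  ]
```

270° done, still free-running torque. Continue.

>>> servo_tool([
  [1,[0.02,-0.15,0],0],
  [1,[0.06,-0.31,0],0],
  [1,[0.11,-0.46,0],0],
  [1,[0.17,-0.61,0],0],
  [1,[0.25,-0.75,0],0],
  [1,[0.34,-0.88,0],0],
])

```text
time: 18.58
position: [591.1, 5.0, 239.5]
tool_rot: [179.9, 0.0, 163.8]
force: [-1.2, 7.8, 4.7]
finger_gap: 0.269
```

```bash
python3 cr.py
```

```text
t 18.57 ang -51.72 r 54.17 T Nm 0.211 Ftan 3.89 Frad -6.93 F [-1.2  7.8  4.7] M [1.39 0.   0.02]
```

>>> servo_tool([
  [1,[0.1,-0.13,0],0],
  [1,[0.21,-0.24,0],0],
  [1,[0.33,-0.35,0],0],
  [1,[0.46,-0.44,0],0],
  [1,[0.6,-0.52,0],0],
  [1,[0.74,-0.59,0],0],
])

```text
time: 19.32
position: [565.5, -6.3, 239.5]
tool_rot: [179.9, 0.1, 163.8]
force: [5.4, 4.9, 0.9]
finger_gap: 0.27
```

```bash
python3 cr.py
```

```text
t 19.32 ang -81.51 r 54.41 T Nm 0.332 Ftan 6.1 Frad -4.04 F [5.4 4.9 0.9] M [ 0.73 -0.73 -0.04]
```

>>> servo_tool([
  [1,[0.15,-0.06,0],0],
  [1,[0.3,-0.11,0],0],
  [1,[0.46,-0.14,0],0],
  [1,[0.62,-0.15,0],0],
  [1,[0.78,-0.16,0],0],
  [1,[0.94,-0.15,0],0],
])

```text
time: 20.08
position: [537.3, -3.5, 239.5]
tool_rot: [180.0, 0.1, 163.8]
force: [3.8, -1.8, -0.6]
finger_gap: 0.275
```

```bash
python3 cr.py
python3 - <<'E'
from h import *
f=grab("side","s5"); crop(f,"s5c",255,185,315,240,9);crop(load("s3"),"s3d",255,185,315,240,9)
a=cv2.imread("pics/s3d.png");b=cv2.imread("pics/s5c.png");cv2.imwrite("pics/cmp5.png",cv2.resize(np.hstack([a,b]),(800,370)))
E
```

```text
t 20.07 ang -111.67 r 54.84 T Nm 0.229 Ftan 4.18 Frad 0.3 F [ 3.8 -1.8 -0.6] M [-0.52 -0.63 -0.03]
```

View pics/cmp5.png

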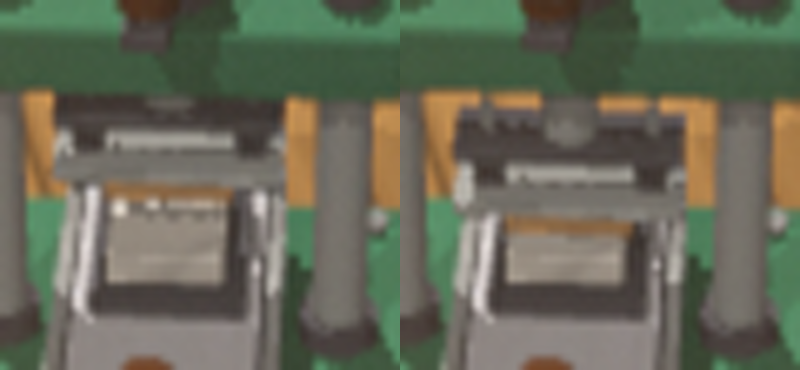

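Run:
```python
from h import *
f=load("s5");d=np.array([.2813,.9596]);C=np.array([556.8,47.8])
for z in(70,75,80,85,90,95,100):
    p=C-18*d;q=C-30*d
    print(z,proj(f,[[*p,z],[*q,z]]).round(1).tolist())
print(px(f,280,224),px(f,276,225))
```

```text
70 [[279.3, 221.9], [279.0, 224.6]]
75 [[279.3, 220.4], [279.0, 223.1]]
80 [[279.2, 218.8], [279.0, 221.5]]
85 [[279.2, 217.3], [279.0, 220.0]]
90 [[279.2, 215.7], [279.0, 218.4]]
95 [[279.2, 214.1], [279.0, 216.8]]
100 [[279.2, 212.6], [279.0, 215.3]]
[550.50625259  16.5861441   73.47885919] [539.95359246  16.98299217  71.75036946]
```

```bash
cat > cr2.py <<'E'
import sys
import cr
from cr import *
cr.C=np.array([556.7,47.95])
log()
E
sed -i 's/^log()$/if __name__=="__main__": log()/' cr.py
python3 - <<'E'
import cr2; from cr2 import *
a0=-112.5
# ledger: replay old rounded ends
O=np.array([557.5,47.5]);cr.C=O
import io,contextlib
cmd=np.array([536.5,-3.1])
with contextlib.redirect_stdout(io.StringIO()):
    for i in range(12): cmd=cmd+R@rows(cmd,30*i,5,6,a0)*30
cr.C=np.array([556.7,47.95]); print("cmd",cmd)
def rows3(cmd,th0,step,n):
    for k in range(1,n+1):
        th=np.radians(a0-th0-step*k)
        d=R.T@(cr.C+55*np.array([np.cos(th),np.sin(th)])-cmd)/30
        print("[1,[%.3f,%.3f,0],0],"%tuple(d),end="")
    print();return np.round(d,3)
th=360
for i in range(22):
    n=2; print(th+5*n,end=" "); d=rows3(cmd,th,5,n);cmd=cmd+R@d*30;th+=5*n
E
```

```text
t 20.12 ang -111.48 r 54.97 T Nm 0.281 Ftan 5.11 Frad 0.77 F [ 4.5 -2.6  2. ] M [-0.4  -0.58 -0.01]
cmd [536.41630267  -3.38808811]
370 [1,[0.187,0.034,0],0],[1,[0.343,0.072,0],0],
380 [1,[0.151,0.052,0],0],[1,[0.297,0.116,0],0],
390 [1,[0.141,0.077,0],0],[1,[0.274,0.166,0],0],
400 [1,[0.124,0.101,0],0],[1,[0.240,0.211,0],0],
410 [1,[0.105,0.121,0],0],[1,[0.199,0.250,0],0],
420 [1,[0.083,0.137,0],0],[1,[0.154,0.280,0],0],
430 [1,[0.058,0.149,0],0],[1,[0.102,0.303,0],0],
440 [1,[0.031,0.157,0],0],[1,[0.049,0.316,0],0],
450 [1,[0.003,0.160,0],0],[1,[-0.008,0.319,0],0],
460 [1,[-0.024,0.158,0],0],[1,[-0.062,0.314,0],0],
470 [1,[-0.052,0.151,0],0],[1,[-0.116,0.297,0],0],
480 [1,[-0.077,0.140,0],0],[1,[-0.166,0.273,0],0],
490 [1,[-0.101,0.125,0],0],[1,[-0.211,0.240,0],0],
500 [1,[-0.121,0.106,0],0],[1,[-0.250,0.200,0],0],
510 [1,[-0.136,0.083,0],0],[1,[-0.280,0.154,0],0],
520 [1,[-0.149,0.058,0],0],[1,[-0.303,0.102,0],0],
530 [1,[-0.157,0.031,0],0],[1,[-0.316,0.048,0],0],
540 [1,[-0.159,0.004,0],0],[1,[-0.319,-0.007,0],0],
550 [1,[-0.158,-0.024,0],0],[1,[-0.313,-0.062,0],0],
560 [1,[-0.152,-0.052,0],0],[1,[-0.298,-0.116,0],0],
570 [1,[-0.140,-0.078,0],0],[1,[-0.273,-0.167,0],0],
580 [1,[-0.125,-0.100,0],0],[1,[-0.240,-0.210,0],0],
```

>>> servo_tool([
  [1,[0.187,0.034,0],0],
  [1,[0.343,0.072,0],0],
])

```text
time: 20.38
position: [527.7, 1.3, 239.5]
tool_rot: [-180.0, 0.1, 163.8]
force: [2.6, -5.0, 1.5]
finger_gap: 0.267
```

```bash
python3 cr2.py
```

```text
t 20.38 ang -121.9 r 54.92 T Nm 0.264 Ftan 4.81 Frad 2.89 F [ 2.6 -5.   1.5] M [-0.78 -0.52  0.02]
```

>>> servo_tool([
  [1,[0.151,0.052,0],0],
  [1,[0.297,0.116,0],0],
])

```text
time: 20.62
position: [519.9, 7.1, 239.5]
tool_rot: [-180.0, 0.1, 163.8]
force: [2.4, -5.5, 1.9]
finger_gap: 0.272
```

```bash
python3 cr2.py
```

```text
t 20.62 ang -132.01 r 54.99 T Nm 0.299 Ftan 5.43 Frad 2.49 F [ 2.4 -5.5  1.9] M [-0.91 -0.35 -0.  ]
```

>>> servo_tool([
  [1,[0.141,0.077,0],0],
  [1,[0.274,0.166,0],0],
])

```text
time: 20.88
position: [513.5, 14.0, 239.5]
tool_rot: [-180.0, 0.1, 163.8]
force: [1.6, -8.3, 2.4]
finger_gap: 0.271
```

```bash
python3 cr2.py
```

```text
t 20.88 ang -141.84 r 55.0 T Nm 0.416 Ftan 7.56 Frad 3.88 F [ 1.6 -8.3  2.4] M [-1.34 -0.3  -0.06]
```

>>> servo_tool([
  [1,[0.124,0.101,0],0],
  [1,[0.24,0.211,0],0],
])

```text
time: 21.12
position: [508.2, 22.1, 239.5]
tool_rot: [-180.0, 0.0, 163.8]
force: [0.9, -8.4, 3.5]
finger_gap: 0.27
```

```bash
python3 cr2.py
```

```text
t 21.12 ang -151.94 r 55.01 T Nm 0.431 Ftan 7.84 Frad 3.18 F [ 0.9 -8.4  3.5] M [-1.36 -0.17 -0.04]
```

>>> servo_tool([
  [1,[0.105,0.121,0],0],
  [1,[0.199,0.25,0],0],
])

```text
time: 21.38
position: [504.3, 31.0, 239.5]
tool_rot: [-179.9, 0.0, 163.8]
force: [-1.1, -7.0, 4.0]
finger_gap: 0.269
```

```bash
python3 cr2.py
```

```text
t 21.38 ang -162.02 r 55.04 T Nm 0.349 Ftan 6.35 Frad 3.21 F [-1.1 -7.   4. ] M [-1.34  0.04  0.  ]
```

>>> servo_tool([
  [1,[0.083,0.137,0],0],
  [1,[0.154,0.28,0],0],
])

```text
time: 21.62
position: [502.1, 40.4, 239.4]
tool_rot: [-179.9, 0.0, 163.8]
force: [-0.4, -8.2, 5.5]
finger_gap: 0.268
```

```bash
python3 cr2.py
```

```text
t 21.62 ang -172.08 r 55.11 T Nm 0.446 Ftan 8.09 Frad 1.57 F [-0.4 -8.2  5.5] M [-1.33  0.14 -0.03]
```

>>> servo_tool([
  [1,[0.058,0.149,0],0],
  [1,[0.102,0.303,0],0],
])

```text
time: 21.88
position: [501.6, 50.0, 239.5]
tool_rot: [-179.9, 0.0, 163.8]
force: [-1.7, -7.6, 6.9]
finger_gap: 0.273
```

```bash
python3 cr2.py
```

```text
t 21.88 ang 177.87 r 55.09 T Nm 0.421 Ftan 7.63 Frad 1.44 F [-1.7 -7.6  6.9] M [-1.32  0.23 -0.03]
```

>>> servo_tool([
  [1,[0.031,0.157,0],0],
  [1,[0.049,0.316,0],0],
])

```text
time: 22.12
position: [502.8, 59.5, 239.4]
tool_rot: [-179.9, -0.0, 163.8]
force: [-1.9, -7.9, 6.7]
finger_gap: 0.267
```

```bash
python3 cr2.py
```

```text
t 22.12 ang 167.87 r 55.14 T Nm 0.45 Ftan 8.17 Frad 0.23 F [-1.9 -7.9  6.7] M [-1.32  0.34 -0.05]
```

>>> servo_tool([
  [1,[0.003,0.16,0],0],
  [1,[-0.008,0.319,0],0],
])

```text
time: 22.38
position: [505.6, 68.7, 239.5]
tool_rot: [-179.9, -0.0, 163.8]
force: [-2.3, -8.0, 7.2]
finger_gap: 0.268
```

```bash
python3 cr2.py
```

```text
t 22.38 ang 157.93 r 55.15 T Nm 0.456 Ftan 8.26 Frad -0.82 F [-2.3 -8.   7.2] M [-1.28  0.44 -0.03]
```

>>> servo_tool([
  [1,[-0.024,0.158,0],0],
  [1,[-0.062,0.314,0],0],
])

```text
time: 22.62
position: [509.9, 77.2, 239.4]
tool_rot: [-179.9, -0.0, 163.8]
force: [-3.6, -7.8, 7.3]
finger_gap: 0.273
```

```bash
python3 cr2.py
```

```text
t 22.62 ang 148.01 r 55.18 T Nm 0.471 Ftan 8.53 Frad -1.11 F [-3.6 -7.8  7.3] M [-1.23  0.59  0.01]
```

>>> servo_tool([
  [1,[-0.052,0.151,0],0],
  [1,[-0.116,0.297,0],0],
])

```text
time: 22.88
position: [515.7, 84.8, 239.4]
tool_rot: [-179.9, -0.0, 163.8]
force: [-4.5, -7.3, 8.9]
finger_gap: 0.267
```

```bash
python3 cr2.py
```

```text
t 22.88 ang 138.07 r 55.18 T Nm 0.464 Ftan 8.4 Frad -1.56 F [-4.5 -7.3  8.9] M [-1.16  0.75 -0.02]
```

>>> servo_tool([
  [1,[-0.077,0.14,0],0],
  [1,[-0.166,0.273,0],0],
])

```text
time: 23.12
position: [522.6, 91.3, 239.4]
tool_rot: [-179.9, -0.1, 163.8]
force: [-4.9, -6.0, 10.5]
finger_gap: 0.273
```

```bash
python3 cr2.py
python3 - <<'E'
from h import *
f=grab("side","s6"); crop(f,"s6c",255,185,315,240,9)
a=cv2.imread("pics/s5c.png");b=cv2.imread("pics/s6c.png");cv2.imwrite("pics/cmp6.png",cv2.resize(np.hstack([a,b]),(800,370)))
E
```

```text
t 23.12 ang 128.18 r 55.21 T Nm 0.419 Ftan 7.58 Frad -1.72 F [-4.9 -6.  10.5] M [-1.1   0.89 -0.03]
```

View pics/cmp6.png

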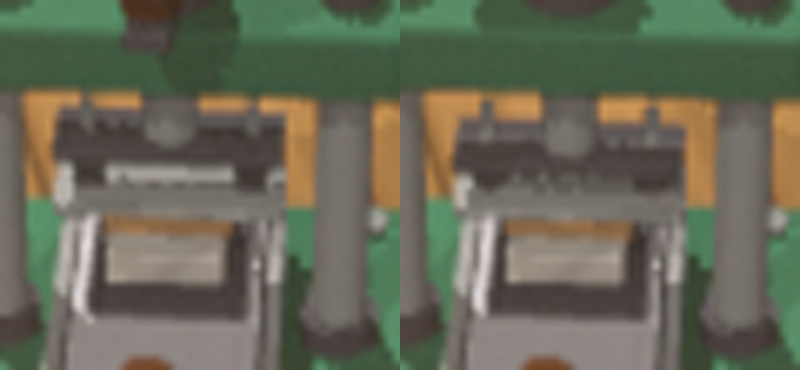

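Run:
```python
from h import *
g={k:cv2.cvtColor(load(k)["pixels"],cv2.COLOR_BGR2GRAY).astype(float) for k in("s3","s5","s6")}
for k in g: print(k,[int(x) for x in g[k][196:228,272:288].mean(1)], "col264-270",[int(x) for x in g[k][196:222,264:268].mean(1)])
o={k:load(k)["pixels"][196:228,272:288].astype(float).mean(1) for k in g}
for k in g: print(k,(o[k][:,2]-o[k][:,0]).astype(int).tolist())
# z per pixel of upper plate
```

```text
s3 [73, 73, 73, 68, 70, 64, 67, 72, 107, 153, 144, 105, 110, 112, 113, 121, 113, 109, 129, 152, 129, 131, 139, 139, 138, 136, 138, 148, 141, 140, 131, 81] col264-270 [80, 77, 73, 58, 55, 59, 69, 71, 91, 111, 112, 118, 112, 114, 119, 112, 106, 130, 141, 140, 142, 148, 161, 163, 163, 169]
s5 [73, 73, 80, 99, 117, 99, 91, 91, 84, 83, 76, 71, 71, 102, 149, 145, 107, 111, 112, 114, 122, 114, 109, 118, 132, 136, 138, 149, 141, 140, 132, 81] col264-270 [79, 79, 101, 134, 124, 95, 87, 70, 67, 68, 69, 74, 76, 100, 120, 120, 134, 145, 145, 131, 116, 131, 162, 163, 163, 169]
s6 [78, 78, 84, 100, 121, 121, 115, 100, 98, 99, 91, 82, 74, 73, 74, 85, 91, 101, 112, 116, 123, 117, 110, 112, 124, 136, 139, 150, 141, 140, 131, 82] col264-270 [79, 79, 104, 141, 136, 133, 113, 94, 97, 100, 73, 67, 68, 69, 79, 104, 126, 127, 130, 132, 126, 135, 162, 162, 163, 169]
s3 [1, 0, 2, 9, 12, 11, 10, 10, 10, 11, 11, 10, 10, 9, 10, 15, 42, 69, 53, 25, 19, 20, 21, 21, 21, 20, 20, 21, 21, 21, 20, 13]
s5 [2, 2, 15, 45, 55, 25, 11, 10, 12, 12, 11, 10, 11, 11, 11, 12, 11, 11, 10, 10, 15, 40, 69, 57, 24, 20, 21, 21, 21, 21, 20, 13]
s6 [0, 1, 14, 45, 60, 59, 49, 19, 10, 10, 11, 12, 11, 10, 11, 11, 11, 12, 11, 10, 11, 25, 68, 63, 36, 21, 20, 22, 22, 21, 20, 14]
```

>>> servo_tool([
  [1,[-0.101,0.125,0],0],
  [1,[-0.211,0.24,0],0],
])

```text
time: 23.42
position: [530.5, 96.5, 239.4]
tool_rot: [-179.9, -0.1, 163.8]
force: [-6.7, -5.2, 11.3]
finger_gap: 0.266
```

>>> servo_tool([
  [1,[-0.121,0.106,0],0],
  [1,[-0.25,0.2,0],0],
])

```text
time: 23.68
position: [539.3, 100.3, 239.4]
tool_rot: [-179.9, -0.1, 163.8]
force: [-6.9, -5.0, 10.6]
finger_gap: 0.273
```

>>> servo_tool([
  [1,[-0.136,0.083,0],0],
  [1,[-0.28,0.154,0],0],
])

```text
time: 23.92
position: [548.6, 102.5, 239.4]
tool_rot: [-180.0, -0.1, 163.8]
force: [-7.6, -3.2, 11.6]
finger_gap: 0.27
```

>>> servo_tool([
  [1,[-0.149,0.058,0],0],
  [1,[-0.303,0.102,0],0],
])

```text
time: 24.18
position: [558.1, 103.0, 239.4]
tool_rot: [-180.0, -0.1, 163.8]
force: [-8.6, -1.7, 11.1]
finger_gap: 0.27
```

```bash
python3 cr2.py
```

```text
t 24.18 ang 88.55 r 55.12 T Nm 0.474 Ftan 8.59 Frad -1.96 F [-8.6 -1.7 11.1] M [-0.2   1.41  0.03]
```

>>> servo_tool([
  [1,[-0.157,0.031,0],0],
  [1,[-0.316,0.048,0],0],
])

```text
time: 24.42
position: [567.6, 102.0, 239.4]
tool_rot: [-180.0, -0.1, 163.8]
force: [-9.5, 0.6, 11.4]
finger_gap: 0.267
```

>>> servo_tool([
  [1,[-0.159,0.004,0],0],
  [1,[-0.319,-0.007,0],0],
])

```text
time: 24.68
position: [576.8, 99.2, 239.4]
tool_rot: [-180.0, -0.1, 163.8]
force: [-9.0, 2.6, 11.6]
finger_gap: 0.268
```

```bash
python3 cr2.py
```

```text
t 24.68 ang 68.63 r 55.08 T Nm 0.516 Ftan 9.37 Frad -0.86 F [-9.   2.6 11.6] M [ 0.27  1.36 -0.03]
```

>>> servo_tool([
  [1,[-0.158,-0.024,0],0],
  [1,[-0.313,-0.062,0],0],
])

```text
time: 24.92
position: [585.3, 95.0, 239.4]
tool_rot: [180.0, -0.1, 163.8]
force: [-8.7, 3.7, 10.5]
finger_gap: 0.27
```

```bash
python3 cr2.py
```

```text
t 24.93 ang 58.68 r 55.05 T Nm 0.513 Ftan 9.31 Frad -1.36 F [-8.7  3.7 10.5] M [ 0.56  1.33 -0.02]
```

>>> servo_tool([
  [1,[-0.152,-0.052,0],0],
  [1,[-0.298,-0.116,0],0],
  [1,[-0.298,-0.116,0],0],
])

```text
time: 25.3
position: [593.5, 88.9, 239.4]
tool_rot: [180.0, -0.1, 163.8]
force: [-4.7, 1.6, 8.2]
finger_gap: 0.266
```

```bash
python3 cr2.py
python3 - <<'E'
from h import *
f=grab("side","s7"); o=f["pixels"][196:228,272:288].astype(float).mean(1)
print((o[:,2]-o[:,0]).astype(int).tolist())
E
```

```text
t 25.3 ang 48.07 r 55.02 T Nm 0.253 Ftan 4.6 Frad -1.96 F [-4.7  1.6  8.2] M [0.19 0.7  0.05]
[2, 2, 15, 48, 62, 62, 62, 55, 21, 10, 11, 11, 13, 12, 11, 12, 12, 12, 11, 11, 11, 27, 72, 66, 37, 21, 22, 22, 22, 22, 21, 15]
```

>>> servo_tool([
  [0.7,[-0.298,-0.116,0],0],
  [0.4,[0,0,0],0],
  [0,[0,0,0],0],
  [0,[0,0,0],0],
  [0,[0,0,0],0],
  [0,[0,0,-1],0],
  [0,[0,0,-2.5],0],
  [0,[0,0,-4],0],
  [0,[0,0,-4],0],
])

```text
time: 26.48
position: [595.4, 88.7, 363.0]
tool_rot: [179.9, 0.3, 163.8]
force: [-0.2, 0.8, 0.6]
finger_gap: 1.001
```

My first row there wrongly repeated the −0.298 shift, which may have nudged the crank. I'll move the arm clear and check the crank angle.

>>> servo_tool([
  [0,[-1,-2,0],0],
  [0,[-1,-4,0],0],
  [0,[-1,-6,0],0],
  [0,[-1,-8,0],0],
  [0,[-1,-9.5,0],0],
  [0,[-1,-10.5,0],0],
  [0,[-1,-10.5,0],0],
])

```text
time: 27.35
position: [533.9, -224.1, 358.4]
tool_rot: [-180.0, -0.1, 163.7]
force: [0.4, -0.3, 0.2]
finger_gap: 1.003
```

Run:
```python
from h import *
f=grab("top","t8"); crop(f,"t8c",205,140,385,265,4.4)
f=grab("side","s8"); crop(f,"s8c",230,145,330,300,3.8)
```

```text
(no output)
```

View pics/t8c.png

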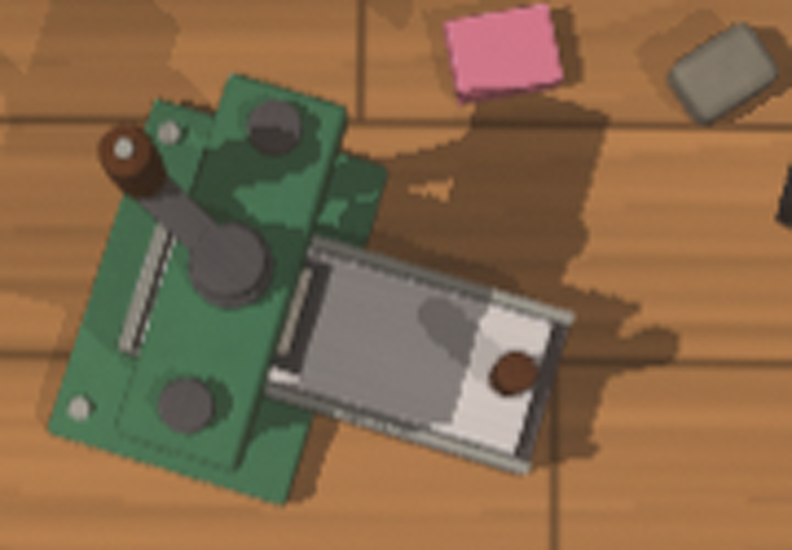

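View pics/s8c.png

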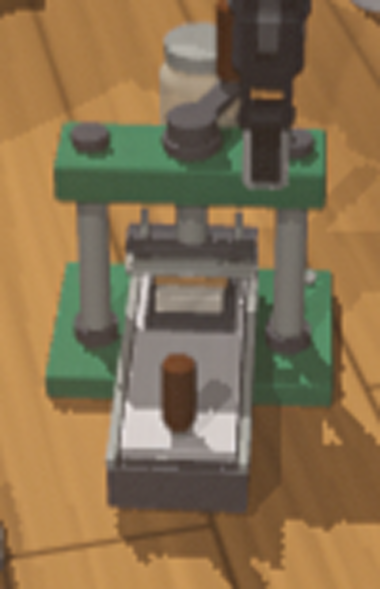

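Run:
```python
from h import *
g0=load("t3");g1=load("t8")
def cap(f,u,v,w=3):
    I=f["pixels"].astype(float).min(2)
    u,v=int(round(u)),int(round(v)); p=I[v-w:v+w+1,u-w:u+w+1]; m=np.clip(p-100,0,None)
    yy,xx=np.mgrid[v-w:v+w+1,u-w:u+w+1]; return (m*xx).sum()/m.sum(),(m*yy).sum()/m.sum()
c0=cap(g0,205+340/4.4,140+286/4.4);c1=cap(g1,205+123/4.4,140+149/4.4);print(c0,c1)
P0=atz(g0,*c0,263);P1=atz(g1,*c1,263);print(P0,P1)
for C in((556.7,47.95),(556,46.5),(557.7,47)):
    a=[np.degrees(np.arctan2(*(P[:2]-C)[::-1])) for P in(P0,P1)]; r=[np.linalg.norm(P[:2]-C) for P in(P0,P1)]
    print(C,a,r,"cw",(a[0]-a[1])%360)
```

```text
(np.float64(281.77455357142856), np.float64(204.64508928571428)) (np.float64(232.60332541567695), np.float64(173.27790973871734))
[538.05413637  -3.8589675  263.        ] [595.53970433  87.71198481 263.        ]
(556.7, 47.95) [np.float64(-109.79362404585204), np.float64(45.67225469065418)] [np.float64(55.06212258973879), np.float64(55.58361330388806)] cw 204.53412126349377
(556, 46.5) [np.float64(-109.61397523529982), np.float64(46.186364288861206)] [np.float64(53.461010365033744), np.float64(57.11230961809167)] cw 204.19966047583898
(557.7, 47) [np.float64(-111.12060989120654), np.float64(47.09411490301671)] [np.float64(54.52150523508223), np.float64(55.58155206898885)] cw 201.78527520577674
```

Run:
```python
from h import *
from workcell import ctrl
d=np.abs(load("t8")["pixels"].astype(int)-load("t3")["pixels"]).max(2)
for n,(u,v) in dict(jar=(135,173),pot=(158,275),rough=(369,156),driver=(410,275),pink=(320,151),white=(323,295)).items(): print(n,(d[v-14:v+14,u-14:u+14]>40).mean().round(3))
print(ctrl.read_state()["qvel"].round(2)); print(ctrl.finish_job())
```

```text
jar 0.0
pot 0.0
rough 0.0
driver 0.338
pink 0.0
white 0.0
[ 1.24 -0.32 -0.06  0.01  0.11  0.09]
the job is handed in; nothing more can be done
None
```

Run:
```python
from h import *
a=load("t8")["pixels"][150:330,330:520];b=load("t3")["pixels"][150:330,330:520]
cv2.imwrite("pics/drv.png",cv2.resize(np.hstack([b,a]),None,fx=2,fy=2))
```

```text
(no output)
```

View pics/drv.png

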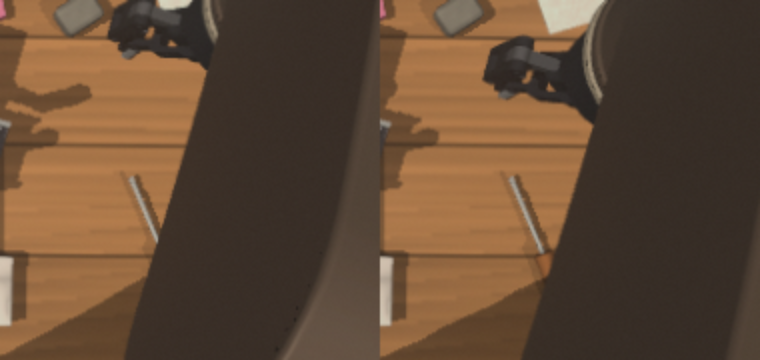

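I pushed the sled home against its stop, wound the crank clockwise to contact and about half a turn further, left it clamped and handed the job in at about 27.5 s. The arm was clear of everything by then.

- **Sled:** it moved 100 mm before the stop. The push there peaked at about 85 N on the wrist, more than I meant but under the 120 N limit. The last picture still shows it home.
- **Contact:** the crank's resistance stepped from about 0.30 to 0.42 N m at 380–390° of winding. The pad in the side pictures stopped moving at about 385°, which agrees.
- **Half turn:** I stopped at about 560°, where resistance was 0.51 N m, close to what half a turn should give. The last top picture puts the crank 180–190° past first touch. Individual force readings scattered by about 0.05 N m or more, so contact is only known to within several degrees.
- **Release slip:** while opening the fingers I commanded one wrong shift of about 10 mm. The picture afterwards showed the crank had moved by about 1–2° at most.
- **Bystanders:** the jar, pot, rough, pink stone and larger pale stone show no change. My image check flagged the screwdriver, but that is the arm hiding part of it. The visible part is where it was.

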